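# Start the wax pot with the key that snaps

## Task

Switch the wax melter on with one of the two identical green-keyed boxes on the bench. Press a key slowly straight down and feel it: the sound one resists, then snaps over and stays down; the other is worn, stays soft and comes back up, so let it go and use the other box. As soon as one key has snapped over, press no other, and never force a key hard against its stop.

Things in the scene. Friction and masses are not known exactly. Their poses are not given: they have to be found in the camera images.
- key_ash_top (a point): Centre of the flat top of the round green push key, 38 mm across, on one of two look-alike grey boxes (80 x 80 x 38 mm, fixed to the table, some yaw, black collar 50 mm across round the key; either box may be the sound one). Moves with the key: 64 mm above the table when up (19 mm above the collar), 52 mm when fully down (7 mm above it). Press straight down, fingers closed.
- key_elm_top (a point): Centre of the flat top of the round green push key, 38 mm across, on one of two look-alike grey boxes (80 x 80 x 38 mm, fixed to the table, some yaw, black collar 50 mm across round the key; either box may be the sound one). Moves with the key: 64 mm above the table when up (19 mm above the collar), 52 mm when fully down (7 mm above it). Press straight down, fingers closed.
- key_ash (a joint): How far this key is pressed, m: 0 up, 0.012 fully down at its hard stop. If sound, it resists with up to about 6 N some 3 mm down, then ever less, tips over 7.5 mm down, snaps fully down by itself and stays down when let go. If worn, it stays soft (about 2.6 N at most before its stop) and springs back up when let go. Pressing 9 to 11 mm deep tells.
- key_elm (a joint): How far this key is pressed, m: 0 up, 0.012 fully down at its hard stop. If sound, it resists with up to about 6 N some 3 mm down, then ever less, tips over 7.5 mm down, snaps fully down by itself and stays down when let go. If worn, it stays soft (about 2.6 N at most before its stop) and springs back up when let go. Pressing 9 to 11 mm deep tells.

How it is judged (in metres and radians):
At the end, for the whole second after the job is handed in: One key, the sound one, stays down by itself (more than 9 mm of its 12 mm), and the other is up (less than 3 mm down) (((value of joint key_ash above 0.009 m and value of joint key_elm below 0.003 m) or (value of joint key_elm above 0.009 m and value of joint key_ash below 0.003 m))); the robot touches nothing.
It fails at once if the other key is pressed after one has snapped over (both are more than 4 mm down) (value of joint each of key_ash, key_elm above 0.004 m).
It fails at once if a key is struck: driven down faster than 0.15 m/s in the first 5 mm ((value of joint key_ash below 0.005 m and velocity of joint key_ash above 0.15 m/s) or (value of joint key_elm below 0.005 m and velocity of joint key_elm above 0.15 m/s)).
It fails at once if a key or its box is pushed with more than 40 N (contact force between anything else and box_ash above 40 N or contact force between anything else and box_elm above 40 N).
It also fails if it takes over 53 s, if anything falls off the work surface, if the arm or the gripper's body presses on something with over 40 N, if the wrist force passes 120 N, or if a joint passes its speed limit or range.

## Robot

A 6-joint arm with a two-finger parallel gripper is mounted at the origin on a cart in front of the work surface, level with it; the furniture and walls round the work are solid. World frame = base frame: x ahead of the robot, y to its left, z up, the work surface at z = 0. Lengths are in mm, angles in degrees, forces in N, time in s.
With the tool pointing down it reaches from about 350 to 850 mm from the base axis. Payload 8.1 kg.
Tool frame: the origin (TCP) lies between the finger pads; the fingertips stand 22 mm ahead of it and the grasp point (between the pads) lies 3 mm ahead of it; z points along the fingers, y is the direction in which the jaws open and shut (so a half turn about z gives the same grasp; the last joint's range is limited). The gripper opens to 85 mm and grips with 20 to 120 N. Pads are 22 mm wide; open, the fingers measure 114 mm over their backs; the gripper's body (76 mm by 85 mm) begins 54 mm behind the grasp point. The pads swing forward as they close: fully open they stand 13 mm farther back than shut.
Start: joints at [70.336, 7.471, 85.268, -0, 87.261, -4.893], TCP at [152.95, 580.183, 253.292] pointing down, gripper open.
Joint ranges: [-169.43, 169.43], [-51.17, 129.36], [1.28, 143.12], [-76.62, 256.62], [0, 156.53], [-152.29, 152.29]. Speed limits (degrees/s): [136.94, 136.94, 159.86, 180, 180, 180].

## Interface

Orientations are given as [roll, pitch, yaw] about the fixed x, y, z axes, in that order (R = Rz(yaw) Ry(pitch) Rx(roll)).
In Python, from bench import r gives the robot as it stands.
- The arm moves only by the tool drive_tool, never from a script. Its argument "moves" is a list of rows, each a list of 2 entries, a list of its own where there are three numbers: the shift along the world's x, y, z in mm, then the turn about the world's z in degrees. A call has exactly 8 rows; each row is the pose to reach, as a shift and turn from the pose commanded when the call began; what a row does not reach only later rows make up. A row lasts 1/12 s, in which the tool goes at most 41.7 mm and 7.16 degrees, less where a joint would pass 70% of its speed; a pose out of reach is approached as far as the arm can. A call with a gripper value outside its range is refused whole. "fingers" is the finger opening in mm, from 0 to 85.4, set as the call begins (left out, the last holds). The fingers move at their own pace and stop on an object; "squeeze" is the grip in N (left out, the last holds). Time passes only in rows, so rows that repeat a pose let the fingers close, or fill a call up. It gives the time, the measured TCP pose, the force and the opening at its end, in the units of the state.
- r.sense(): the state, without advancing time (a new reading comes with each control period).
- r.snapshot(name): name is "side" or "top" or "wrist"; returns a dict with "pixels" (420x560x3 uint8, red, green, blue), "camera_matrix" (3x3 intrinsics, pixels), "xyz" and "orientation" of the camera in the world. Camera axes: x right, y down, z forward; pixel columns grow to the right and rows downward; lengths in mm; the calibration is good to about 2 mm. A picture is of the moment at which its call begins. There is no depth.
- r.hand_in(): hands the job in, once; it reports no verdict.
The state is a dict: "time": time; "joint_pos": joint angles; "qd": joint speeds; "joint_efforts": joint torques, N m; "tool_pos": TCP position; "tcp_rot": TCP orientation; "ft_force": force on the tool from outside, world axes, zero at the start; "wrist_torque": the same for the moment, N m; "finger_gap": finger opening in mm.
Only numpy, scipy, OpenCV 4.12 (cv2) and the standard library are available. Lean on these libraries where they do the work, as an engineer would, in place of code of your own. Each camera call takes 0.05 s, during which the arm holds its last target.

## Working session

There is one attempt and no reset: what is moved stays moved. The work goes in short steps, Python scripts to look and compute and a tool call to move; the robot and the scene stay as the last step left them, time stands still between calls to the robot, and variables do not carry over. Pictures are saved under pics/ and viewed, and the job is handed in when it is done.

Besides the shell and the picture viewer there is one more tool, called after "Emit:" as name(argument=value, ...) on one line, values as JSON. drive_tool: Moves the arm, as the interface text tells. Its arguments: {"type":"object","properties":{"moves":{"type":"array","items":{"type":"array"}},"fingers":{"type":"number"},"squeeze":{"type":"number"}},"required":["moves"]}

```bash
mkdir -p pics; python3 - <<'E'
from bench import r
import cv2
s=r.sense();print(s)
for n in("top","side"):
    d=r.snapshot(n);cv2.imwrite(f"pics/{n}0.png",d["pixels"][:,:,::-1]);print(n,d["camera_matrix"],d["xyz"],d["orientation"])
    import pickle;pickle.dump(d,open(f"{n}0.pkl","wb"))
E
```

```text
{'time': 0.0, 'joint_pos': array([ 7.03350621e+01,  7.51492496e+00,  8.53292157e+01,  4.12368382e-04,
        8.72630586e+01, -4.89364687e+00]), 'qd': array([-0.00665683, -0.04078871, -0.03147301,  0.0302774 ,  0.00973142,
        0.00267807]), 'joint_efforts': array([ 1.70257766e-05, -5.69384372e+01, -5.00562501e+01, -6.89283843e-05,
        1.43924786e-02, -6.38265206e-06]), 'tool_pos': array([152.78429817, 579.68743165, 252.24693029]), 'tcp_rot': array([-1.79893227e+02, -9.55513765e-03,  1.65228680e+02]), 'ft_force': array([-0.29216248,  0.44810432,  0.21351494]), 'wrist_torque': array([ 0.01076773, -0.05275143, -0.02291099]), 'finger_gap': 85.34853013118789}
top [[506.85742479   0.         287.63772524]
 [  0.         506.85742479 209.11762116]
 [  0.           0.           1.        ]] [475.63953063 171.08206712 938.64981879] [-177.65179637    2.13520893  -89.22133113]
side [[488.07286532   0.         279.25040265]
 [  0.         488.07286532 203.57412023]
 [  0.           0.           1.        ]] [ 261.96425287 -400.20828984  628.3914513 ] [-130.57756707   -0.79679557  -22.60511715]
```

View pics/top0.png

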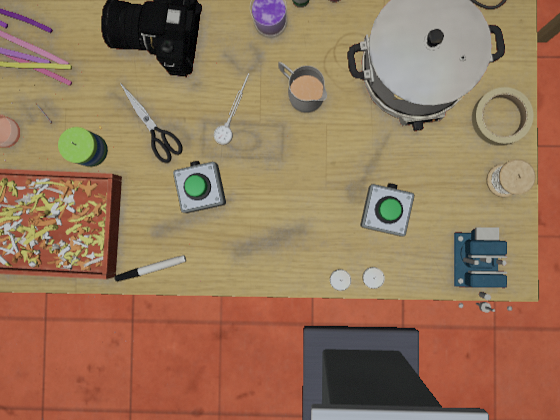

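View pics/side0.png

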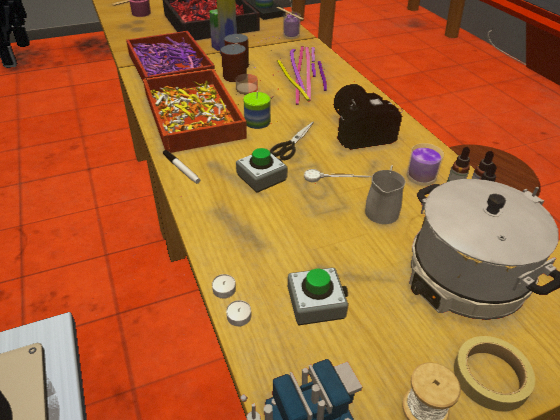

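The top view shows two green keys, at about (195,186) and (390,209). The side view shows the same two at about (261,157) and (318,280). Next I'll measure them.

```bash
cat > h.py <<'E'
import numpy as np,cv2
from scipy.spatial.transform import Rotation as R
def ray(d,u,v):
    M=R.from_euler('xyz',d["orientation"],degrees=True).as_matrix();return np.array(d["xyz"],float),M@np.linalg.solve(d["camera_matrix"],[u,v,1.])
def onz(d,u,v,z):
    o,k=ray(d,u,v);return o+k*(z-o[2])/k[2]
def proj(d,p):
    M=R.from_euler('xyz',d["orientation"],degrees=True).as_matrix();q=d["camera_matrix"]@(M.T@(np.array(p)-d["xyz"]));return q[:2]/q[2]
def greens(d,vmin):
    h=cv2.cvtColor(d["pixels"],cv2.COLOR_RGB2HSV)
    m=cv2.inRange(h,(55,150,vmin),(80,255,255))
    cs,_=cv2.findContours(m,cv2.RETR_EXTERNAL,cv2.CHAIN_APPROX_NONE)
    return [c for c in cs if cv2.contourArea(c)>80]
E
python3 - <<'E'
from h import *
import pickle
D={n:pickle.load(open(n+"0.pkl","rb")) for n in("top","side")}
print(D["top"]["pixels"][175:200:2,195].tolist(),D["side"]["pixels"][265:300:3,318].tolist())
C={}
for n,d in D.items():
  for vm in (60,120,140):
    for c in greens(d,vm):
        e=cv2.fitEllipse(c);print(n,vm,cv2.contourArea(c),e,onz(d,*e[0],64).round(1), cv2.boundingRect(c))
E
```

```text
[[50, 106, 63], [76, 160, 97], [78, 163, 100], [80, 163, 101], [82, 166, 104], [85, 168, 107], [87, 170, 109], [88, 171, 110], [91, 173, 113], [93, 175, 115], [70, 151, 91], [59, 62, 62], [50, 49, 50]] [[166, 135, 76], [104, 145, 65], [38, 157, 48], [43, 159, 50], [43, 161, 52], [40, 164, 54], [40, 165, 53], [40, 117, 39], [40, 75, 30], [44, 76, 32], [49, 46, 33], [41, 38, 21]]
side 60 308.5 ((317.5867614746094, 277.69537353515625), (17.377653121948242, 22.79915428161621), 96.1331787109375) [510.2  24.7  64. ] (306, 269, 24, 19)
side 60 120.5 ((260.783203125, 153.28306579589844), (9.56021499633789, 16.318592071533203), 86.99371337890625) [547.9 363.1  64. ] (253, 148, 17, 11)
side 120 288.0 ((317.7357482910156, 277.29638671875), (16.587003707885742, 22.29831314086914), 97.11339569091797) [510.8  25.3  64. ] (307, 269, 23, 18)
side 120 108.5 ((260.79095458984375, 152.87387084960938), (8.632864952087402, 16.362361907958984), 87.46424865722656) [548.4 364.5  64. ] (253, 148, 17, 10)
side 140 278.5 ((317.6503601074219, 277.11065673828125), (16.290483474731445, 21.91434097290039), 96.17365264892578) [510.8  25.7  64. ] (307, 269, 23, 17)
side 140 104.5 ((260.74896240234375, 152.78610229492188), (8.518266677856445, 15.956073760986328), 87.24239349365234) [548.5 364.8  64. ] (253, 148, 17, 10)
```

```bash
sed -i 's/(55,150,vmin),(80/(50,90,vmin),(85/' h.py; python3 - <<'E'
from h import *
import pickle
for n in("top","side"):
  d=pickle.load(open(n+"0.pkl","rb"))
  for vm in (120,135):
    for c in greens(d,vm):
        e=cv2.fitEllipse(c);p=onz(d,*e[0],64);z=(d["xyz"][2]-64)
        print(n,vm,np.round(e[0],1),np.round(e[1],1),p.round(1),"size mm at top",np.round(np.array(e[1])*z/506.9,1))
E
```

```text
top 120 [390.1 209.2] [19.8 20.3] [513.1  28.3  64. ] size mm at top [34.1 35. ]
top 120 [194.3 185.4] [19.1 19.7] [550.5 367.5  64. ] size mm at top [33.  34.1]
top 135 [390.2 209.2] [19.2 19.9] [513.1  28.2  64. ] size mm at top [33.2 34.4]
top 135 [194.2 185.4] [18.8 19.1] [550.4 367.7  64. ] size mm at top [32.5 33. ]
side 120 [317.9 277.2] [16.8 22.6] [511.   25.5  64. ] size mm at top [18.7 25.2]
side 120 [260.7 152.8] [ 8.8 16.7] [548.4 364.9  64. ] size mm at top [ 9.8 18.6]
side 135 [317.8 277.1] [16.6 22.4] [511.   25.7  64. ] size mm at top [18.5 24.9]
side 135 [260.7 152.7] [ 8.7 16.4] [548.5 365.1  64. ] size mm at top [ 9.7 18.2]
```

Both views agree within 3 mm, at about (549.5, 366.5) and (512, 27). The sizes and reach also fit. I'll go to the nearer box (the left one) first with the fingers closed.

Emit:
drive_tool(moves=[[[15, -8, 0], 0], [[40, -22, 0], 0], [[70, -38, 0], 0], [[100, -54, 0], 0], [[130, -70, 0], 0], [[160, -86, 0], 0], [[185, -100, 0], 0], [[200, -108, 0], 0]], fingers=0, squeeze=20)

```text
time: 0.77
tool_pos: [355.4, 470.2, 252.7]
tcp_rot: [-179.9, 0.0, 165.1]
ft_force: [-0.4, -0.2, -1.0]
finger_gap: -0.1
```

Emit:
drive_tool(moves=[[[15, -8, 0], 0], [[40, -22, 0], 0], [[70, -38, 0], 0], [[100, -54, 0], 0], [[130, -70, -10], 0], [[160, -86, -25], 0], [[185, -99, -40], 0], [[196.5, -105.5, -50], 0]])

```text
time: 1.43
tool_pos: [551.6, 363.9, 200.8]
tcp_rot: [-179.9, -0.0, 165.1]
ft_force: [0.2, 1.0, -0.2]
finger_gap: 0.2
```

Emit:
drive_tool(moves=[[[0, 0, -10], 0], [[0, 0, -25], 0], [[0, 0, -40], 0], [[0, 0, -55], 0], [[0, 0, -70], 0], [[0, 0, -80], 0], [[0, 0, -85], 0], [[0, 0, -85], 0]])

```text
time: 2.1
tool_pos: [548.0, 366.8, 116.7]
tcp_rot: [-179.9, -0.1, 165.3]
ft_force: [0.0, -1.2, -0.5]
finger_gap: -0.1
```

```bash
python3 - <<'E'
from bench import r
import cv2,numpy as np
a=r.snapshot("side")["pixels"][80:240,160:360,::-1];b=r.snapshot("wrist")["pixels"][:,:,::-1]
a=cv2.resize(a,(400,320),interpolation=2);b=cv2.resize(b,(400,300));b=cv2.copyMakeBorder(b,0,20,0,0,0)
cv2.imwrite("pics/c1.png",np.hstack([a,b]));s=r.sense();print(s["tool_pos"],s["ft_force"])
E
```

```text
[549.3888338  367.16022807 118.9356182 ] [-0.18920049  0.22013707  0.20027105]
```

View pics/c1.png

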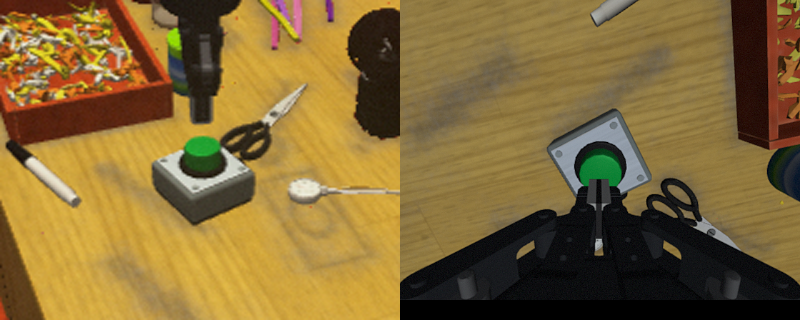

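The closed tips (crop 201,120) hang right over the left key (crop 204,145), and the wrist view shows them over the key too. Lowering to just above it.

Emit:
drive_tool(moves=[[[0, 0, -4], 0], [[0, 0, -8], 0], [[0, 0, -12], 0], [[0, 0, -16], 0], [[0, 0, -20], 0], [[0, 0, -23], 0], [[0, 0, -25], 0], [[0, 0, -26], 0]])

```text
time: 2.87
tool_pos: [549.2, 366.5, 91.6]
tcp_rot: [-180.0, -0.0, 165.2]
ft_force: [-0.0, 0.9, -0.7]
finger_gap: 0.0
```

Emit:
drive_tool(moves=[[[0, 0, -0.5], 0], [[0, 0, -1], 0], [[0, 0, -1.5], 0], [[0, 0, -2], 0], [[0, 0, -2.5], 0], [[0, 0, -3], 0], [[0, 0, -3.5], 0], [[0, 0, -4], 0]])

```text
time: 3.53
tool_pos: [549.5, 366.7, 88.3]
tcp_rot: [180.0, 0.0, 165.2]
ft_force: [-0.0, -0.5, 0.1]
finger_gap: -0.1
```

Emit:
drive_tool(moves=[[[0, 0, -0.5], 0], [[0, 0, -1], 0], [[0, 0, -1.5], 0], [[0, 0, -2], 0], [[0, 0, -2.5], 0], [[0, 0, -3], 0], [[0, 0, -3], 0], [[0, 0, -3], 0]])

```text
time: 4.2
tool_pos: [549.4, 366.7, 85.3]
tcp_rot: [-180.0, -0.0, 165.2]
ft_force: [-0.3, -0.2, 0.2]
finger_gap: -0.1
```

Emit:
drive_tool(moves=[[[0, 0, -0.3], 0], [[0, 0, -0.6], 0], [[0, 0, -0.9], 0], [[0, 0, -1.2], 0], [[0, 0, -1.5], 0], [[0, 0, -1.8], 0], [[0, 0, -2], 0], [[0, 0, -2], 0]])

```text
time: 4.87
tool_pos: [549.5, 366.7, 83.3]
tcp_rot: [180.0, 0.0, 165.2]
ft_force: [-0.0, -0.6, 2.1]
finger_gap: 0.2
```

Emit:
drive_tool(moves=[[[0, 0, -0.3], 0], [[0, 0, -0.6], 0], [[0, 0, -0.9], 0], [[0, 0, -1.2], 0], [[0, 0, -1.5], 0], [[0, 0, -1.8], 0], [[0, 0, -2], 0], [[0, 0, -2], 0]])

```text
time: 5.53
tool_pos: [549.5, 366.7, 81.2]
tcp_rot: [180.0, -0.0, 165.2]
ft_force: [-0.2, -0.7, 0.8]
finger_gap: -0.5
```

Emit:
drive_tool(moves=[[[0, 0, -0.3], 0], [[0, 0, -0.6], 0], [[0, 0, -0.9], 0], [[0, 0, -1.2], 0], [[0, 0, -1.5], 0], [[0, 0, -1.8], 0], [[0, 0, -2], 0], [[0, 0, -2], 0]])

```text
time: 6.2
tool_pos: [549.5, 366.7, 79.3]
tcp_rot: [180.0, 0.0, 165.2]
ft_force: [-0.1, 1.3, 0.8]
finger_gap: 0.2
```

Emit:
drive_tool(moves=[[[0, 0, -0.3], 0], [[0, 0, -0.6], 0], [[0, 0, -0.9], 0], [[0, 0, -1.2], 0], [[0, 0, -1.5], 0], [[0, 0, -1.8], 0], [[0, 0, -2], 0], [[0, 0, -2], 0]])

```text
time: 6.87
tool_pos: [549.5, 366.7, 77.3]
tcp_rot: [180.0, 0.0, 165.2]
ft_force: [0.6, 0.0, 1.2]
finger_gap: 0.1
```

```bash
python3 - <<'E'
from bench import r
import cv2,numpy as np
F=[]
for i in range(3):
    a=r.snapshot("side")["pixels"][80:240,160:360,::-1];s=r.sense();F.append(s["ft_force"][2]);print(s["tool_pos"][2],F[-1])
a=cv2.resize(a,(600,480),interpolation=2)
cv2.imwrite("pics/c2.png",a)
E
```

```text
77.30859947264989 1.924311307694262
77.33080370485027 2.5435866630534085
77.3405641467707 1.9878873140300946
```

View pics/c2.png

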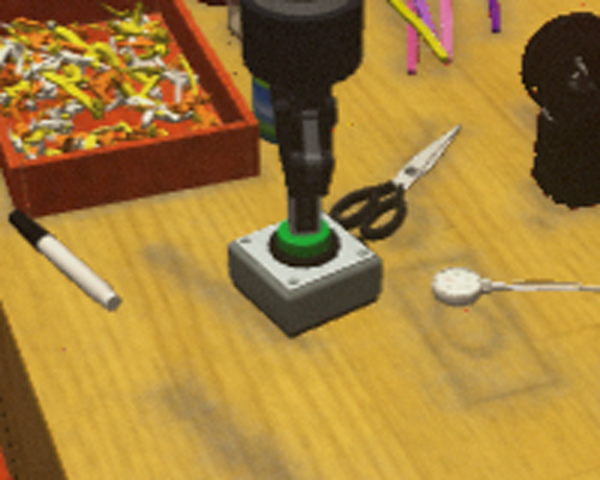

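The key (crop 305,242) is pushed to about 8.7 mm and still pushes back with about 2 N. It never reached 6 N, so it looks worn. I'll press another 1 mm to confirm, then lift slowly and look.

Emit:
drive_tool(moves=[[[0, 0, -0.3], 0], [[0, 0, -0.6], 0], [[0, 0, -0.9], 0], [[0, 0, -1.2], 0], [[0, 0, -1.2], 0], [[0, 0, -1.2], 0], [[0, 0, -1.2], 0], [[0, 0, -1.2], 0]])

```text
time: 7.68
tool_pos: [549.5, 366.7, 76.1]
tcp_rot: [-180.0, -0.0, 165.2]
ft_force: [0.1, 0.7, 1.8]
finger_gap: 0.2
```

Emit:
drive_tool(moves=[[[0, 0, 1], 0], [[0, 0, 3], 0], [[0, 0, 5], 0], [[0, 0, 8], 0], [[0, 0, 13], 0], [[0, 0, 20], 0], [[0, 0, 30], 0], [[0, 0, 42], 0]])

```text
time: 8.35
tool_pos: [549.1, 366.5, 118.6]
tcp_rot: [-180.0, -0.0, 165.2]
ft_force: [0.3, 0.1, -0.6]
finger_gap: -0.0
```

```bash
python3 - <<'E'
from bench import r
from h import *
d=r.snapshot("side");s=r.sense();print(s["tool_pos"],s["ft_force"])
for c in greens(d,120):
    e=cv2.fitEllipse(c);print(np.round(e[0],1),np.round(e[1],1),cv2.boundingRect(c))
a=cv2.resize(d["pixels"][80:240,160:360,::-1],(600,480),interpolation=2)
cv2.imwrite("pics/c3.png",a)
E
```

```text
[550.72556413 367.41697639 122.41459778] [1.80584487 1.00178784 2.49957383]
[317.9 277.2] [16.8 22.7] (307, 269, 23, 18)
[260.6 152.8] [ 8.8 17. ] (252, 148, 18, 10)
```

View pics/c3.png

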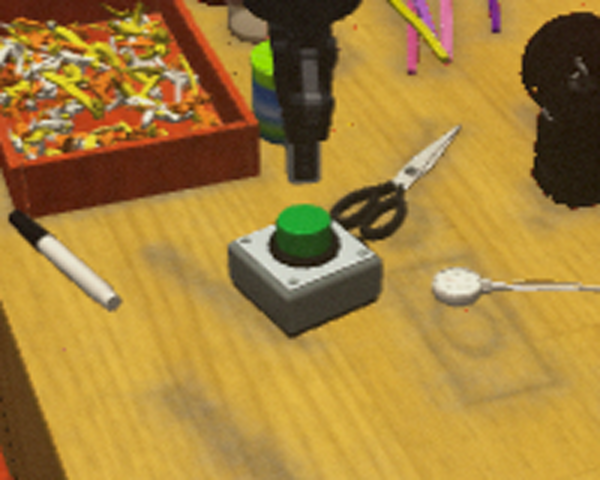

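The key sprang fully back: its top ellipse is again at (260.6,152.8), so this box is worn. Moving to the other box, raised on the way.

Emit:
drive_tool(moves=[[[0, 0, 15], 0], [[-1, -10, 30], 0], [[-3, -30, 45], 0], [[-6, -58, 50], 0], [[-9, -86, 50], 0], [[-12, -114, 50], 0], [[-15, -142, 50], 0], [[-18, -165, 50], 0]])

```text
time: 9.07
tool_pos: [531.5, 200.0, 169.1]
tcp_rot: [180.0, 0.1, 165.2]
ft_force: [0.0, -0.4, 0.9]
finger_gap: 0.1
```

Emit:
drive_tool(moves=[[[-2, -20, 0], 0], [[-5, -48, 0], 0], [[-8, -76, 0], 0], [[-11, -104, 0], 0], [[-14, -132, 0], 0], [[-17, -155, 0], 0], [[-19, -170, 0], 0], [[-19.3, -174.7, 0], 0]])

```text
time: 9.73
tool_pos: [512.3, 24.8, 169.1]
tcp_rot: [-180.0, 0.1, 165.1]
ft_force: [-0.1, 0.6, 0.9]
finger_gap: 0.2
```

Emit:
drive_tool(moves=[[[0, 0, -10], 0], [[0, 0, -25], 0], [[0, 0, -40], 0], [[0, 0, -50], 0], [[0, 0, -55], 0], [[0, 0, -60], 0], [[0, 0, -62], 0], [[0, 0, -62], 0]])

```text
time: 10.4
tool_pos: [512.2, 27.3, 105.9]
tcp_rot: [-180.0, -0.0, 165.3]
ft_force: [-0.3, -0.5, -0.3]
finger_gap: 0.2
```

```bash
python3 - <<'E'
from bench import r
import cv2,numpy as np
a=r.snapshot("side")["pixels"][190:350,220:420,::-1];b=r.snapshot("wrist")["pixels"][:,:,::-1]
a=cv2.resize(a,(400,320),interpolation=2);b=cv2.resize(b,(400,300));b=cv2.copyMakeBorder(b,0,20,0,0,0)
cv2.imwrite("pics/c4.png",np.hstack([a,b]));s=r.sense();print(s["tool_pos"],s["ft_force"])
E
```

```text
[512.6160325   27.12241313 106.69722588] [ 0.3815528  -0.59711921 -0.02055496]
```

View pics/c4.png

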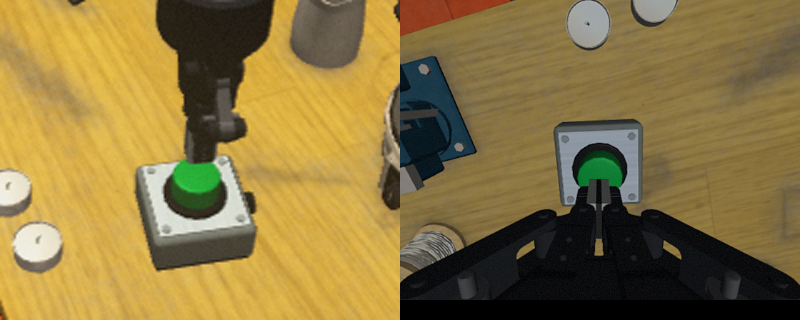

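The tips hang over the second key (crop 198,175), and the wrist view agrees. Now pressing slowly.

Emit:
drive_tool(moves=[[[0, 0, -3], 0], [[0, 0, -6], 0], [[0, 0, -9], 0], [[0, 0, -12], 0], [[0, 0, -15], 0], [[0, 0, -17], 0], [[0, 0, -18], 0], [[0, 0, -18.5], 0]])

```text
time: 11.17
tool_pos: [512.0, 27.0, 87.3]
tcp_rot: [-180.0, -0.0, 165.2]
ft_force: [0.5, 0.2, -0.7]
finger_gap: -0.0
```

Emit:
drive_tool(moves=[[[0, 0, -0.5], 0], [[0, 0, -1], 0], [[0, 0, -1.5], 0], [[0, 0, -2], 0], [[0, 0, -2.5], 0], [[0, 0, -3], 0], [[0, 0, -3], 0], [[0, 0, -3], 0]])

```text
time: 11.83
tool_pos: [512.3, 27.0, 84.9]
tcp_rot: [180.0, 0.0, 165.2]
ft_force: [-1.4, 0.3, 4.8]
finger_gap: -0.1
```

Emit:
drive_tool(moves=[[[0, 0, -0.3], 0], [[0, 0, -0.6], 0], [[0, 0, -0.9], 0], [[0, 0, -1.2], 0], [[0, 0, -1.5], 0], [[0, 0, -1.8], 0], [[0, 0, -2], 0], [[0, 0, -2], 0]])

```text
time: 12.5
tool_pos: [512.3, 27.0, 82.8]
tcp_rot: [180.0, 0.0, 165.2]
ft_force: [-1.1, 0.3, 5.3]
finger_gap: -0.0
```

Emit:
drive_tool(moves=[[[0, 0, -0.3], 0], [[0, 0, -0.6], 0], [[0, 0, -0.9], 0], [[0, 0, -1.2], 0], [[0, 0, -1.5], 0], [[0, 0, -1.8], 0], [[0, 0, -2], 0], [[0, 0, -2], 0]])

```text
time: 13.17
tool_pos: [512.3, 27.0, 80.6]
tcp_rot: [180.0, 0.0, 165.2]
ft_force: [-0.5, -0.1, 3.3]
finger_gap: -0.0
```

This one peaks at about 5–6 N and then weakens, which is how the sound key behaves. Continuing past the tip-over.

Emit:
drive_tool(moves=[[[0, 0, -0.3], 0], [[0, 0, -0.6], 0], [[0, 0, -0.9], 0], [[0, 0, -1.2], 0], [[0, 0, -1.5], 0], [[0, 0, -1.8], 0], [[0, 0, -2], 0], [[0, 0, -2], 0]])

```text
time: 13.83
tool_pos: [511.7, 27.0, 78.1]
tcp_rot: [-180.0, -0.1, 165.2]
ft_force: [0.8, 0.6, 0.0]
finger_gap: 0.2
```

Emit:
drive_tool(moves=[[[0, 0, -0.3], 0], [[0, 0, -0.6], 0], [[0, 0, -0.9], 0], [[0, 0, -1.2], 0], [[0, 0, -1.5], 0], [[0, 0, -1.5], 0], [[0, 0, -1.5], 0], [[0, 0, -1.5], 0]])

```text
time: 14.5
tool_pos: [512.2, 27.0, 77.1]
tcp_rot: [-180.0, 0.0, 165.2]
ft_force: [-1.2, -0.0, 0.4]
finger_gap: 0.2
```

```bash
python3 - <<'E'
from bench import r
import cv2,numpy as np
for i in range(3):
    a=r.snapshot("side")["pixels"][190:350,220:420,::-1];s=r.sense();print(s["tool_pos"][2],s["ft_force"][2])
cv2.imwrite("pics/c5.png",cv2.resize(a,(600,480),interpolation=2))
E
```

```text
77.12428497743727 0.42506093845802306
77.13295645227025 0.2690950369235507
77.1202932241312 0.3144375202419984
```

View pics/c5.png

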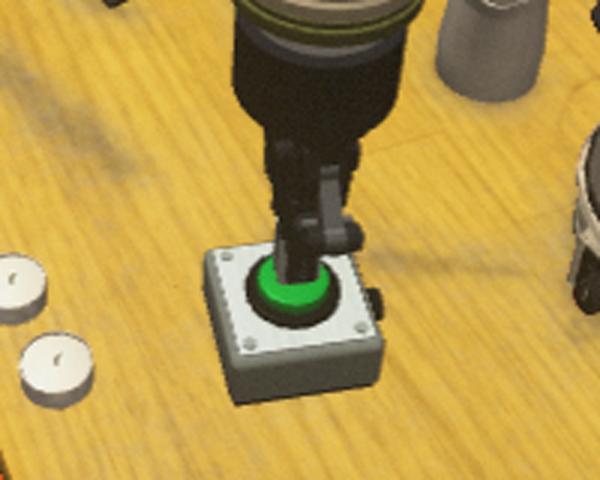

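The force has dropped to about 0 and the key (crop 295,285) lies deep in its collar, below the tips: it has snapped over. Lifting off.

Emit:
drive_tool(moves=[[[0, 0, 1], 0], [[0, 0, 3], 0], [[0, 0, 8], 0], [[0, 0, 18], 0], [[0, 0, 35], 0], [[0, 0, 60], 0], [[0, 0, 75], 0], [[0, 0, 80], 0]])

```text
time: 15.32
tool_pos: [514.2, 26.9, 161.4]
tcp_rot: [179.9, 0.3, 165.2]
ft_force: [0.8, -0.3, -0.3]
finger_gap: -0.2
```

Emit:
drive_tool(moves=[[[0, 0, 10], 0], [[0, 0, 15], 0], [[0, 0, 15], 0], [[0, 0, 15], 0], [[0, 0, 15], 0], [[0, 0, 15], 0], [[0, 0, 15], 0], [[0, 0, 15], 0]])

```text
time: 15.98
tool_pos: [511.9, 27.0, 171.5]
tcp_rot: [-180.0, -0.1, 165.2]
ft_force: [0.9, -0.0, 0.5]
finger_gap: -0.1
```

```bash
python3 - <<'E'
from bench import r
from h import *
d=r.snapshot("side");s=r.sense();print(s["time"],s["tool_pos"],s["ft_force"])
for c in greens(d,120):
    e=cv2.fitEllipse(c);print(np.round(e[0],1),np.round(e[1],1),cv2.boundingRect(c))
print("expect down/up",proj(d,[512.2,27,52]),proj(d,[512.2,27,64]))
cv2.imwrite("pics/c6.png",cv2.resize(d["pixels"][80:350,180:420,::-1],(533,600),interpolation=2))
E
```

```text
16.0333 [511.91851853  26.99021069 171.63963259] [-0.61744409 -0.25210817 -0.18594788]
[317.2 282.4] [17.2 22.4] (306, 274, 23, 18)
[260.6 152.8] [ 8.8 17. ] (252, 148, 18, 10)
expect down/up [317.59963257 281.43401733] [318.11396991 276.24646245]
```

View pics/c6.png

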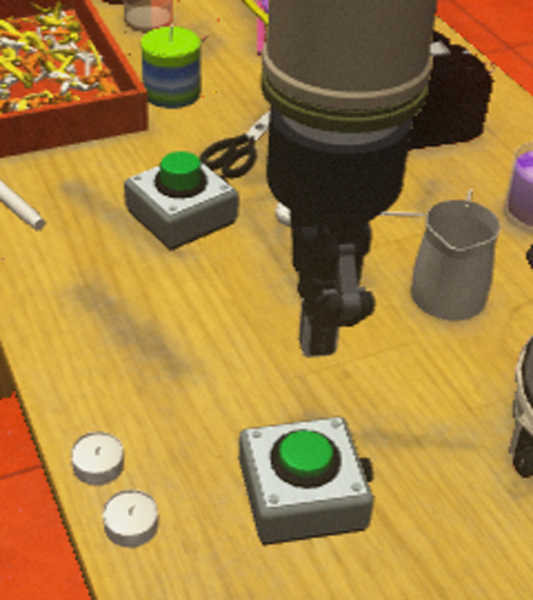

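The second key stays down: its centre moved 5.2 px to (317.2,282.4), just as 12 mm of travel predicts. The first key is up at (260.6,152.8), and the gripper is clear of everything.

```bash
python3 -c "
from bench import r
print(r.hand_in())"
```

```text
the job is handed in; nothing more can be done
None
```

The wax melter is switched on: the sound key, on the box near (512, 27), snapped over and stays down. I handed the job in at about 16 s of the 53 s allowed; no verdict is reported.

- **Left box, near (550, 367):** I pressed this key first, to about 10 mm. It stayed soft at about 2 N and came fully back up, so it is the worn one and I let it go.
- **Other box, near (512, 27):** This key resisted with a peak reading of 5.3 N, weakened, then dropped to about 0 N as it tipped over. I stopped about 9 mm down, so it was never pushed against its stop.

The last checks agreed. In the side view the pressed key moved by the 5.2 px that 12 mm of travel predicts, and the left key is at its original position. The gripper stands about 100 mm clear with no contact force. The two camera views differed by up to 3 mm on the key positions, which did not matter on a 38 mm key.

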